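# Find the stamped crate and push it to the dispatch line

## Task

Tip both small plywood crates over, away from you, so that each lies on its back with its underside showing; one of them has a round ink stamp underneath. When both are down, push the stamped crate along the bench until it lies across the taped dispatch line with its middle over the tape, and leave the other lying short of the line. Only push with the fingers: do not grasp, lift or carry the crates, and leave the other things on the bench alone.

Things in the scene. Friction and masses are not known exactly. Their poses are not given: they have to be found in the camera images.
- crate_1_mid (a point): Centre of one of two outwardly alike closed plywood crates, 0.35 kg, 95 mm deep (its x), 110 wide (its y), 140 high (its z, out of its top). Upright at first, its -x face about towards the robot. Pushed away high on that face, it turns on its far bottom edge, passes balance at 34 degrees and falls on its back: then 95 mm high, 140 long, z level and pointing away, underside facing the robot.
- crate_2_mid (a point): Centre of the other crate, of the same size, weight and axes. Whether the left or the right one carries the stamp changes from start to start.
- stamp (a point): Centre of the ink stamp, a black ring 72 mm across with a bar through it, in the middle of the underside of one crate (70 mm from the centre of that crate, along its -z); the other crate's underside is bare plywood. Hidden from view until the crate is tipped.
- line: The dispatch line: a pale strip of tape 25 mm wide and 440 mm long, flat on the bench beyond the crates, about square to the robot's forward direction. Origin at its middle, on the bench; its x points across the tape, away from the robot, its y along the tape. The bench is clear over some 500 mm between the mat at the left and the wooden board at the right, both about 35 mm higher.
- cast_hub: Bystander: small grey cast hub, 62 mm across, 31 mm high, standing on the raised mat at the left. Origin under its centre.
- tape_measure: Bystander: yellow and black pocket tape measure, 65x73 mm, 40 mm high, on the wooden board at the right. Origin under its centre.
- glue_bottle: Bystander: green bottle with a red nozzle, 51 mm across, 148 mm high, standing on the wooden board at the right, farther off. Origin under its centre.

How it is judged:
By the outcome, as a careful person would: the job done as asked, in the order asked, and still so for the second after the job is handed in, with the robot touching nothing.
It also fails if it takes over 61 s, if anything falls off the work surface, if the arm or the gripper's body presses on something with over 40 N, if the wrist force passes 120 N, or if a joint passes its speed limit or range.

## Robot

A 7-joint arm with a two-finger parallel gripper is mounted at the origin on a cart in front of the work surface, level with it; the furniture and walls round the work are solid. World frame = base frame: x ahead of the robot, y to its left, z up, the work surface at z = 0. Lengths are in m, angles in rad, forces in N, time in s.
With the tool pointing down it reaches from about 0.4 to 0.875 m from the base axis. Payload 6.5 kg.
Tool frame: the origin (TCP) lies midway between the tips of the shut fingers; the grasp point (between the pads) lies robot.hold_point_z behind it (robot.hold_point_z is the distance from the TCP to the grasp point, in m); z points along the fingers, y is the line along which they close (so a half turn about z gives the same grasp; the last joint's range is limited). The gripper opens to 88 mm and grips with 3 to 60 N. Pads are 18 mm wide; open, the fingers measure 123 mm over their backs; the gripper's body (75 mm by 187 mm) begins 45 mm behind the grasp point.
Start: joints at [-1.279, 0.536, -0.004, 1.538, 0.003, 1.067, -0.071], TCP at [0.228, 0.609, 0.239] pointing down, gripper open.
Joint ranges: [-2.7, 2.7], [-0.37, 2.16], [-1.27, 1.26], [0.24, 2.4], [-1.31, 4.45], [0.19, 1.91], [-2.76, 2.76]. Speed limits (rad/s): [2.39, 2.39, 3.14, 3.14, 3.14, 3.14, 3.14].

## Interface

Orientations are given as a unit quaternion [x, y, z, w].
In Python, from workcell import robot gives the robot as it stands.
- The arm moves only by the shell command python3 -m handwheel 'ROWS' [OPENING] [FORCE]. ROWS is JSON, a list of rows, each an object of numbers: "dx", "dy", "dz": the shift along the tool's x, y, z each as a share of 0.1 m, from -1 to 1; "twist": the turn about the tool's z as a share of 0.5 rad, from -1 to 1. In form: [{"dx": .., "dy": .., "dz": .., "twist": ..}, ...]. A call has 1 to 8 rows; each row is the pose to reach, as a shift and turn from the pose commanded when the call began, along the tool's axes at that moment; what a row does not reach only later rows make up. A row lasts 1/12 s, in which the tool goes at most 41.7 mm and 7.16 degrees, less where a joint would pass 70% of its speed; a pose out of reach is approached as far as the arm can. A call with a number of a shift or a turn outside -1 to 1 is refused whole. A call with a gripper value outside its range is refused whole. OPENING is the finger opening in mm, from 0 to 88.1, set as the call begins (- or left out, the last holds). The fingers move at their own pace and stop on an object; FORCE is the grip in N (left out, the last holds). Time passes only in rows, so rows that repeat a pose let the fingers close. It gives the time, the measured TCP pose, the force, the opening and the grip force at its end, in the units of the state.
- robot.get_obs(): the state, without advancing time (a new reading comes with each control period).
- robot.grab_frame(name): name is "side" or "top"; returns the picture (384x512x3 uint8, red, green, blue); there is no depth.
- robot.camera_params(name): a dict with "vfov" (degrees; the focal length in pixels is half the picture's height over the tangent of half this angle, whatever the lens; pixels are square), "cx", "cy" (the principal point, pixels), "R" (3x3) and "t" (3): a world point X has camera coordinates R X + t. Camera axes: x right, y down, z forward; pixel columns grow to the right and rows downward; lengths in m; the calibration is good to about 2 mm. A picture is of the moment at which its call begins. camera_params takes no time and is no camera call.
- robot.finish_job(): hands the job in; it is judged then, once.
The state is a dict: "time_s": time; "joints": joint angles; "joint_velocities": joint speeds; "effort": joint torques, N m; "tool_pos": TCP position; "tcp_rot": TCP orientation; "contact_force": force on the tool from outside, world axes, zero at the start; "moment": the same for the moment, N m; "opening": finger opening in m; "grasp_force": force on a finger pad.
Only numpy, scipy, OpenCV 4.12 (cv2) and the standard library are available. Lean on these libraries where they do the work, as an engineer would, in place of code of your own. Each camera call takes 0.05 s, during which the arm holds its last target. There are 200 camera calls.

## Working session

There is one attempt and no reset: what is moved stays moved. The work goes in short steps, Python scripts to look and compute and a shell command to move; the robot and the scene stay as the last step left them, time stands still between calls to the robot, and variables do not carry over. Pictures are saved under pics/ and viewed, at most 10 in all, crops included, and the job is handed in when it is done.

```bash
mkdir -p pics
cat > h.py <<'E'
import numpy as np, cv2
from workcell import robot
def cam(n):
    p=robot.camera_params(n); f=192/np.tan(np.radians(p['vfov'])/2)
    return f,p['cx'],p['cy'],np.array(p['R']),np.array(p['t'])
def ray(n,u,v,z):
    f,cx,cy,R,t=cam(n); d=R.T@np.array([(u-cx)/f,(v-cy)/f,1]); o=-R.T@t
    return o+d*(z-o[2])/d[2]
def proj(n,X):
    f,cx,cy,R,t=cam(n); c=R@np.array(X)+t; return c[0]/c[2]*f+cx,c[1]/c[2]*f+cy
def snap(name):
    a=robot.grab_frame('top'); b=robot.grab_frame('side')
    im=np.hstack([a,b])[:,:,::-1]; cv2.imwrite(f'pics/{name}_full.png',im)
    cv2.imwrite(f'pics/{name}.png',cv2.resize(im,(800,300),interpolation=cv2.INTER_AREA))
E
python3 - <<'E'
from h import *
for n in('top','side'):
    cv2.imwrite(f'pics/{n}0.png',robot.grab_frame(n)[:,:,::-1]); f,cx,cy,R,t=cam(n); print(n,f,cx,cy,-R.T@t,R[2], robot.camera_params(n).keys())
o=robot.get_obs(); print(o['time_s'],o['tool_pos'],o['tcp_rot'],robot.hold_point_z)
E
```

```text
top 422.9521308305577 256.9596019997411 192.0442662416774 [ 0.47647489 -0.02233933  1.38412525] [ 0.10682021  0.02006439 -0.99407588] dict_keys(['vfov', 'cx', 'cy', 'R', 't'])
side 350.8362923358981 259.82040469605 192.93892538447346 [ 0.35110007 -0.9819277   0.50197777] [ 0.24305189  0.89275148 -0.37936866] dict_keys(['vfov', 'cx', 'cy', 'R', 't'])
0.1 [0.22747545 0.60834597 0.23795756] [ 1.77898069e-01  9.84048639e-01 -7.41257293e-04 -6.02301132e-05] 0.0187
```

View pics/top0.png

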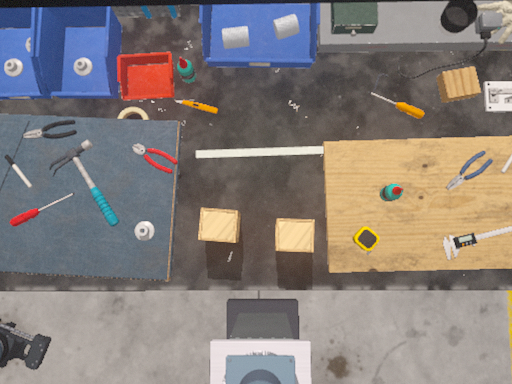

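View pics/side0.png

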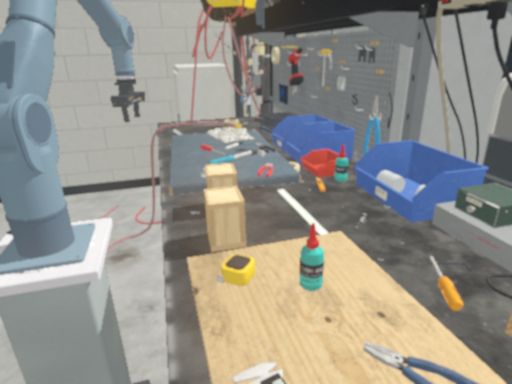

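Run:
```python
from h import *
im=cv2.imread('pics/top0.png')
hsv=cv2.cvtColor(im,cv2.COLOR_BGR2HSV)
for nm,(u0,v0,u1,v1),z in(('L',(190,200,248,252),.14),('R',(265,210,322,262),.14),('line',(185,140,322,165),0)):
    m=np.zeros(im.shape[:2],np.uint8); s=(hsv[v0:v1,u0:u1,2]>150); m[v0:v1,u0:u1]=s*255
    c=max(cv2.findContours(m,0,1)[0],key=cv2.contourArea); r=cv2.minAreaRect(c); b=cv2.boxPoints(r)
    P=np.array([ray('top',u,v,z) for u,v in b])[:,:2]
    print(nm,r,'\n',P.round(3),P.mean(0).round(4),np.linalg.norm(P-np.roll(P,1,0),axis=1).round(3))
for uv,z in(((367,238),.075),((392,191),.15),((144,231),.065),((174,276),.035),((180,121),.035),((323,141),.035),((330,271),.035)): print(uv,ray('top',*uv,z).round(3))
print(proj('top',[.2275,.608,.238]),proj('side',[.2275,.608,.238]))
```

```text
L ((218.63780212402344, 224.6398468017578), (40.2231330871582, 32.946773529052734), 4.23639440536499) 
 [[0.471 0.178]
 [0.568 0.172]
 [0.558 0.053]
 [0.462 0.06 ]] [0.5147 0.116 ] [0.118 0.097 0.119 0.096]
R ((294.2685241699219, 234.7506866455078), (39.30638122558594, 33.16244888305664), 2.12109637260437) 
 [[ 0.438 -0.046]
 [ 0.535 -0.051]
 [ 0.53  -0.166]
 [ 0.434 -0.16 ]] [ 0.4841 -0.1057] [0.114 0.097 0.115 0.096]
line ((258.0718078613281, 151.58372497558594), (8.615570068359375, 126.1664047241211), 88.02507019042969) 
 [[ 0.77   0.212]
 [ 0.781 -0.208]
 [ 0.752 -0.208]
 [ 0.74   0.211]] [0.7605 0.0018] [0.029 0.42  0.029 0.419]
(367, 238) [ 0.473 -0.332  0.075]
(392, 191) [ 0.61  -0.391  0.15 ]
(144, 231) [0.498 0.358 0.065]
(174, 276) [0.357 0.268 0.035]
(180, 121) [0.857 0.256 0.035]
(323, 141) [ 0.786 -0.21   0.035]
(330, 271) [ 0.371 -0.223  0.035]
(np.float64(29.41271672140897), np.float64(332.58951348967867)) (np.float64(131.64921042632633), np.float64(119.17994311006862))
```

The pictures show the left crate's top at about (219,225) and the right's at (294,235) in the top view, with the tape from (196,155) to (323,150). Sizes and heights check out, so I'm moving in behind the left crate.

```bash
python3 -m handwheel '[{"twist":-0.3},{"twist":-0.59},{"twist":-0.59},{"twist":-0.59}]' 50
for i in 1 2 3 4 5; do python3 -m handwheel '[{"dx":-0.15,"dy":-0.32},{"dx":-0.31,"dy":-0.64},{"dx":-0.466,"dy":-0.948},{"dx":-0.466,"dy":-0.948}]' | tail -1; done
python3 -c "
from h import *
o=robot.get_obs();print(o['tool_pos'],o['tcp_rot'],o['contact_force'],o['time_s'])"
```

```text
[0.22747545 0.60834597 0.23795756] [ 1.77898069e-01  9.84048639e-01 -7.41257293e-04 -6.02301132e-05] [ 0.21619332 -0.44005388 -0.52287755] 0.1validation failed for argument at $[0]...
validation failed for argument at $[0]...
validation failed for argument at $[0]...
validation failed for argument at $[0]...
validation failed for argument at $[0]...
validation failed for argument at $[0]...
```

```bash
python3 -m handwheel '[{"dx":0,"dy":0,"dz":0,"twist":-0.3},{"dx":0,"dy":0,"dz":0,"twist":-0.59},{"dx":0,"dy":0,"dz":0,"twist":-0.59},{"dx":0,"dy":0,"dz":0,"twist":-0.59}]' 50
```

```text
time_s: 0.43
tool_pos: [0.2276, 0.6085, 0.2382]
tcp_rot: [0.031, 1.0, -0.0, -0.0]
contact_force: [0.5, -0.1, 0.2]
opening: 0.0639
grasp_force: 0.0
```

```bash
python3 -m handwheel '[{"dx":-0.15,"dy":-0.32,"dz":0,"twist":0},{"dx":-0.31,"dy":-0.64,"dz":0,"twist":0},{"dx":-0.466,"dy":-0.948,"dz":0,"twist":0},{"dx":-0.466,"dy":-0.948,"dz":0,"twist":0}]' 
python3 -m handwheel '[{"dx":-0.15,"dy":-0.32,"dz":0,"twist":0},{"dx":-0.31,"dy":-0.64,"dz":0,"twist":0},{"dx":-0.466,"dy":-0.948,"dz":0,"twist":0},{"dx":-0.466,"dy":-0.948,"dz":0,"twist":0}]' |grep -E "tool_pos|tcp_rot"
python3 -m handwheel '[{"dx":-0.15,"dy":-0.32,"dz":0,"twist":0},{"dx":-0.31,"dy":-0.64,"dz":0,"twist":0},{"dx":-0.466,"dy":-0.948,"dz":0,"twist":0},{"dx":-0.466,"dy":-0.948,"dz":0,"twist":0}]' |grep -E "tool_pos|tcp_rot"
python3 -m handwheel '[{"dx":-0.15,"dy":-0.32,"dz":0,"twist":0},{"dx":-0.31,"dy":-0.64,"dz":0,"twist":0},{"dx":-0.466,"dy":-0.948,"dz":0,"twist":0},{"dx":-0.466,"dy":-0.948,"dz":0,"twist":0}]' |grep -E "tool_pos|tcp_rot"
```

```text
time_s: 0.77
tool_pos: [0.2727, 0.5045, 0.2382]
tcp_rot: [0.036, 0.999, -0.003, 0.001]
contact_force: [0.1, -0.3, -0.4]
opening: 0.0497
grasp_force: 0.0
tool_pos: [0.3124, 0.4071, 0.2384]
tcp_rot: [0.036, 0.999, -0.002, 0.001]
tool_pos: [0.3521, 0.3099, 0.2385]
tcp_rot: [0.036, 0.999, -0.002, 0.0]
tool_pos: [0.3922, 0.2128, 0.2387]
tcp_rot: [0.036, 0.999, -0.001, 0.0]
```

```bash
python3 -m handwheel '[{"dx":-0.2,"dy":-0.4,"dz":0,"twist":0},{"dx":-0.41,"dy":-0.7,"dz":0,"twist":0},{"dx":-0.41,"dy":-0.9,"dz":0,"twist":0},{"dx":-0.41,"dy":-0.9,"dz":0,"twist":0},{"dx":-0.41,"dy":-0.9,"dz":0.3,"twist":0},{"dx":-0.41,"dy":-0.9,"dz":0.6,"twist":0},{"dx":-0.41,"dy":-0.9,"dz":0.6,"twist":0}]' |grep -E "tool_pos|tcp_rot"
python3 -m handwheel '[{"dx":0,"dy":0,"dz":0.25,"twist":0},{"dx":0,"dy":0,"dz":0.5,"twist":0},{"dx":0,"dy":0,"dz":0.5,"twist":0},{"dx":0,"dy":0,"dz":0.5,"twist":0}]'
python3 -c "
from h import *
snap('a')
for n in('top','side'): print(proj(n,robot.get_obs()['tool_pos']))"
```

```text
tool_pos: [0.422, 0.1265, 0.175]
tcp_rot: [0.031, 0.999, -0.001, -0.003]
time_s: 2.68
tool_pos: [0.4247, 0.1269, 0.1291]
tcp_rot: [0.031, 1.0, -0.0, -0.001]
contact_force: [0.0, -0.7, 0.2]
opening: 0.0498
grasp_force: 0.0
(np.float64(215.03651333693978), np.float64(254.90401604275252))
(np.float64(192.50628139092515), np.float64(173.24105567526288))
```

View pics/a.png

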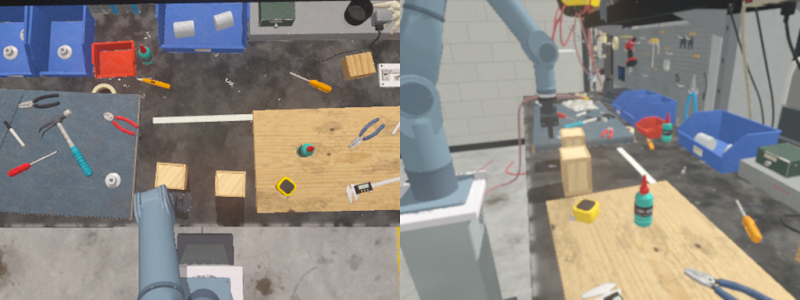

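The gripper is right behind the left crate (top view, about (180,200)). Pushing high, with a slight rise.

```bash
python3 -m handwheel '[{"dx":-0.1,"dy":-0.04,"dz":0,"twist":0},{"dx":-0.2,"dy":-0.04,"dz":0,"twist":0},{"dx":-0.3,"dy":-0.04,"dz":0,"twist":0},{"dx":-0.4,"dy":-0.04,"dz":0,"twist":0},{"dx":-0.5,"dy":-0.04,"dz":-0.02,"twist":0},{"dx":-0.6,"dy":-0.04,"dz":-0.04,"twist":0},{"dx":-0.7,"dy":-0.04,"dz":-0.06,"twist":0}]'
python3 -c "
from h import *
snap('b')"
```

```text
time_s: 3.37
tool_pos: [0.496, 0.1178, 0.135]
tcp_rot: [0.031, 1.0, -0.0, 0.0]
contact_force: [-1.2, 0.5, 2.5]
opening: 0.05
grasp_force: 1.1
```

View pics/b.png

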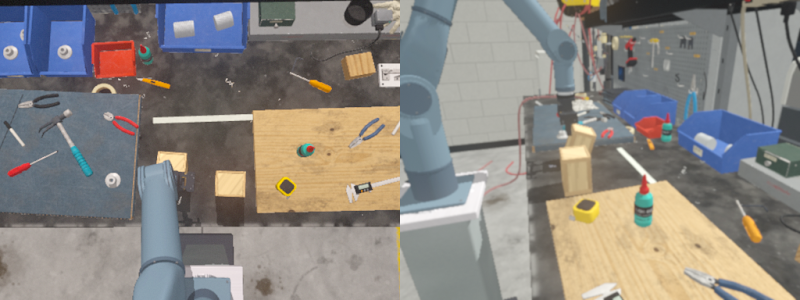

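The left crate is tilting about its far edge without sliding. Continuing past balance.

```bash
python3 -m handwheel '[{"dx":-0.1,"dy":0,"dz":-0.02,"twist":0},{"dx":-0.2,"dy":0,"dz":-0.04,"twist":0},{"dx":-0.3,"dy":0,"dz":-0.06,"twist":0},{"dx":-0.4,"dy":0,"dz":-0.08,"twist":0},{"dx":-0.5,"dy":0,"dz":-0.1,"twist":0},{"dx":-0.55,"dy":0,"dz":-0.1,"twist":0},{"dx":-0.55,"dy":0,"dz":-0.1,"twist":0},{"dx":-0.55,"dy":0,"dz":-0.1,"twist":0}]'
python3 -m handwheel '[{"dx":0,"dy":0,"dz":-0.2,"twist":0},{"dx":0,"dy":0,"dz":-0.4,"twist":0},{"dx":0.3,"dy":0,"dz":-0.7,"twist":0},{"dx":0.6,"dy":0,"dz":-0.7,"twist":0},{"dx":1,"dy":0,"dz":-0.7,"twist":0},{"dx":1,"dy":0,"dz":-0.7,"twist":0}]'
python3 -c "
from h import *
snap('c')"
```

```text
time_s: 4.13
tool_pos: [0.5495, 0.1144, 0.1445]
tcp_rot: [0.031, 1.0, -0.0, -0.0]
contact_force: [0.6, 0.3, -0.2]
opening: 0.0496
grasp_force: 0.0
time_s: 4.63
tool_pos: [0.441, 0.1202, 0.2131]
tcp_rot: [0.03, 1.0, -0.001, -0.004]
contact_force: [-0.7, -1.2, -0.7]
opening: 0.0502
grasp_force: 0.0
```

View pics/c.png

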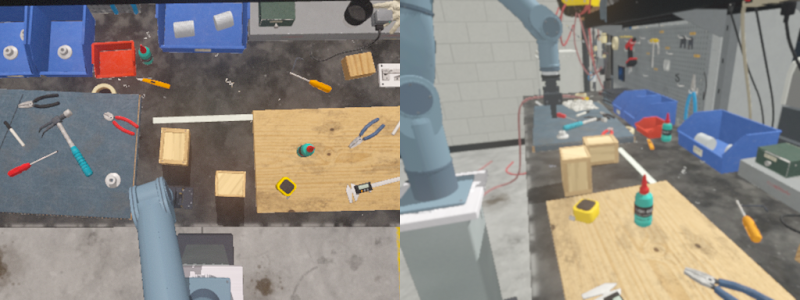

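The left crate lies on its back, short of the line. Now the right one.

```bash
python3 -m handwheel '[{"dx":0,"dy":-0.35,"dz":0,"twist":0},{"dx":0.1,"dy":-0.7,"dz":0,"twist":0},{"dx":0.1,"dy":-1,"dz":0,"twist":0},{"dx":0.1,"dy":-1,"dz":0,"twist":0}]' |grep tool_pos
python3 -m handwheel '[{"dx":0,"dy":-0.35,"dz":0,"twist":0},{"dx":0.1,"dy":-0.7,"dz":0,"twist":0},{"dx":0.1,"dy":-1,"dz":0,"twist":0},{"dx":0.1,"dy":-1,"dz":0,"twist":0}]'
python3 -m handwheel '[{"dx":0,"dy":-0.2,"dz":0,"twist":0},{"dx":0,"dy":-0.2,"dz":0,"twist":0},{"dx":0,"dy":-0.2,"dz":0,"twist":0}]' |grep -E "tool_pos|rot"
```

```text
tool_pos: [0.4335, 0.0157, 0.2148]
time_s: 5.4
tool_pos: [0.4174, -0.0832, 0.215]
tcp_rot: [0.035, 0.999, -0.001, 0.001]
contact_force: [-1.2, -0.1, 0.4]
opening: 0.0499
grasp_force: 0.0
tool_pos: [0.4169, -0.0977, 0.2148]
tcp_rot: [0.032, 0.999, -0.0, 0.0]
```

```bash
python3 -m handwheel '[{"dx":0.12,"dy":-0.04,"dz":0,"twist":0},{"dx":0.12,"dy":-0.04,"dz":0,"twist":0},{"dx":0.12,"dy":-0.04,"dz":0.3,"twist":0},{"dx":0.12,"dy":-0.04,"dz":0.6,"twist":0},{"dx":0.12,"dy":-0.04,"dz":0.86,"twist":0},{"dx":0.12,"dy":-0.04,"dz":0.86,"twist":0},{"dx":0.12,"dy":-0.04,"dz":0.86,"twist":0}]'
python3 -m handwheel '[{"dx":-0.1,"dy":0,"dz":0,"twist":0},{"dx":-0.2,"dy":0,"dz":0,"twist":0},{"dx":-0.3,"dy":0,"dz":0,"twist":0},{"dx":-0.4,"dy":0,"dz":-0.02,"twist":0},{"dx":-0.5,"dy":0,"dz":-0.04,"twist":0},{"dx":-0.6,"dy":0,"dz":-0.06,"twist":0}]'
python3 -m handwheel '[{"dx":-0.1,"dy":0,"dz":-0.02,"twist":0},{"dx":-0.2,"dy":0,"dz":-0.04,"twist":0},{"dx":-0.3,"dy":0,"dz":-0.06,"twist":0},{"dx":-0.4,"dy":0,"dz":-0.08,"twist":0},{"dx":-0.5,"dy":0,"dz":-0.1,"twist":0},{"dx":-0.55,"dy":0,"dz":-0.1,"twist":0},{"dx":-0.55,"dy":0,"dz":-0.1,"twist":0},{"dx":-0.55,"dy":0,"dz":-0.1,"twist":0}]'
python3 -m handwheel '[{"dx":0,"dy":0,"dz":-0.2,"twist":0},{"dx":0,"dy":0,"dz":-0.4,"twist":0},{"dx":0.3,"dy":0,"dz":-0.7,"twist":0},{"dx":0.6,"dy":0,"dz":-0.7,"twist":0},{"dx":0.9,"dy":0,"dz":-0.7,"twist":0},{"dx":1,"dy":0,"dz":-0.7,"twist":0},{"dx":1,"dy":0,"dz":-0.7,"twist":0}]'
python3 -c "
from h import *
snap('d')"
```

```text
time_s: 6.23
tool_pos: [0.4029, -0.1002, 0.1284]
tcp_rot: [0.031, 1.0, 0.0, -0.002]
contact_force: [-0.1, 0.5, 0.7]
opening: 0.05
grasp_force: 0.0
time_s: 6.73
tool_pos: [0.4654, -0.1046, 0.1355]
tcp_rot: [0.031, 1.0, -0.0, 0.001]
contact_force: [-1.9, 0.2, 4.0]
opening: 0.0501
grasp_force: 1.2
time_s: 7.4
tool_pos: [0.5189, -0.1081, 0.1446]
tcp_rot: [0.031, 1.0, -0.0, 0.0]
contact_force: [-0.3, -0.6, -0.4]
opening: 0.0502
grasp_force: 0.0
time_s: 7.98
tool_pos: [0.416, -0.1017, 0.2146]
tcp_rot: [0.032, 0.999, 0.0, -0.001]
contact_force: [0.5, -0.1, -0.2]
opening: 0.0498
grasp_force: 0.0
```

View pics/d.png

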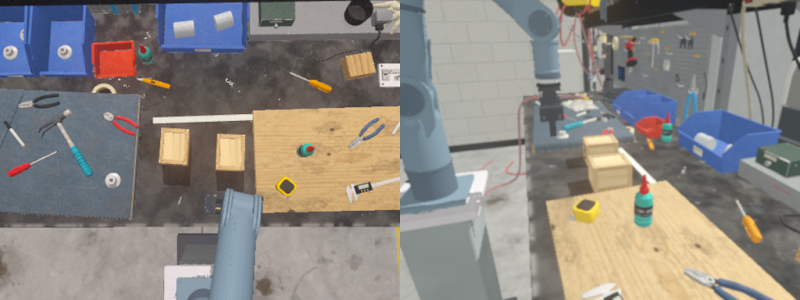

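Both crates are down; now I'll rectify each underside from both cameras to find the stamp.

```bash
cat > m.py <<'E'
from h import *
def crates(path,crop=((190,148,260,220),(262,148,322,225)),z=.095):
    im=cv2.imread(path)[:,:512]; hsv=cv2.cvtColor(im,cv2.COLOR_BGR2HSV); out=[]
    for u0,v0,u1,v1 in crop:
        m=np.zeros(im.shape[:2],np.uint8); s=hsv[v0:v1,u0:u1]; m[v0:v1,u0:u1]=((s[...,2]>130)&(s[...,1]>45))*255
        c=max(cv2.findContours(m,0,1)[0],key=cv2.contourArea); b=cv2.boxPoints(cv2.minAreaRect(c))
        P=np.array([ray('top',u,v,z) for u,v in b])[:,:2]; P=P[np.argsort(P[:,0])]
        near,far=P[:2].mean(0),P[2:].mean(0); d=far-near
        out.append((P.mean(0),np.degrees(np.arctan2(d[1],d[0])),near,far,P))
    return out
E
python3 - <<'E'
from m import *
full=cv2.imread('pics/d_full.png'); A={'top':full[:,:512],'side':full[:,512:]}
rows=[]
for c,yaw,near,far,P in crates('pics/d_full.png'):
    print(c.round(4),yaw.round(1),near.round(3),far.round(3),np.linalg.norm(far-near).round(3),np.linalg.norm(P[0]-P[1]).round(3))
    a=np.radians(yaw); d=np.array([np.cos(a),np.sin(a)]); l=np.array([-d[1],d[0]]); n=c-.07*d
    r=[]
    for k in('top','side'):
        q=np.float32([proj(k,[*(n+s*.055*l),z]) for s,z in((1,.095),(-1,.095),(-1,0),(1,0))])
        H=cv2.getPerspectiveTransform(q,np.float32([[0,0],[220,0],[220,190],[0,190]])); w=cv2.warpPerspective(A[k],H,(220,190),flags=cv2.INTER_CUBIC)
        r.append(cv2.normalize(w,None,0,255,cv2.NORM_MINMAX))
    rows.append(np.vstack(r))
cv2.imwrite('pics/u.png',np.hstack([rows[0],np.zeros((380,20,3),np.uint8),rows[1]]))
E
```

```text
[0.6312 0.1083] -3.8 [0.558 0.113] [0.705 0.103] 0.147 0.116
[ 0.6071 -0.1111] -0.8 [ 0.535 -0.11 ] [ 0.679 -0.112] 0.144 0.112
```

View pics/u.png

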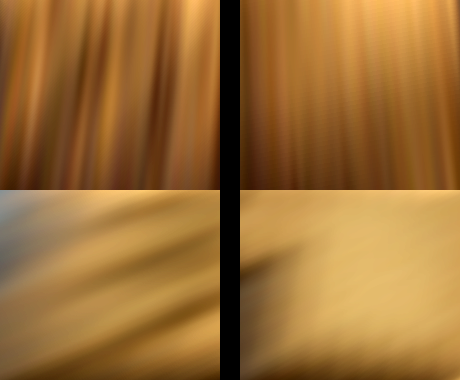

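The left underside has dark streaks, and the right is fairly plain. I'll check this on an enlarged crop before pushing.

Run:
```python
import cv2,numpy as np
f=cv2.imread('pics/d_full.png')
a=f[160:245,190:330]; b=f[165:255,512+215:512+315]
a=cv2.resize(a,(400,243),interpolation=cv2.INTER_CUBIC); b=cv2.resize(b,(400,360),interpolation=cv2.INTER_CUBIC)
a=np.clip(a.astype(float)*1.8,0,255).astype(np.uint8)
cv2.imwrite('pics/z.png',np.hstack([np.vstack([a,np.zeros((117,400,3),np.uint8)]),b]))
```

```text
(no output)
```

View pics/z.png

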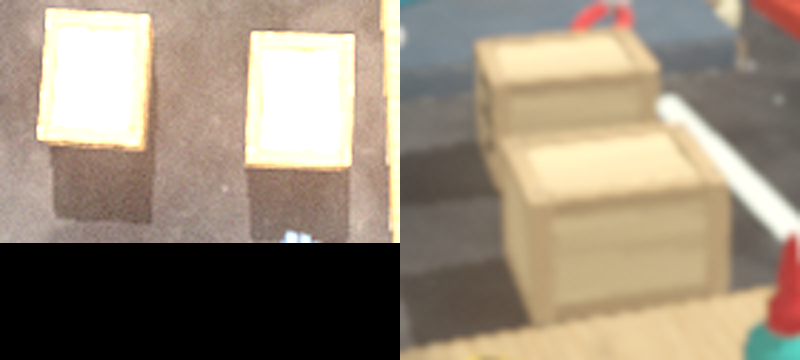

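In the side view the left crate's underside carries the dark ring marks (485, 85–110 in the crop), while the right crate's is plain. So the left crate is stamped. Positioning behind it.

```bash
python3 -m handwheel '[{"dx":-0.1,"dy":0.35,"dz":0,"twist":0},{"dx":-0.2,"dy":0.7,"dz":0,"twist":0},{"dx":-0.28,"dy":1,"dz":0,"twist":0},{"dx":-0.28,"dy":1,"dz":0,"twist":0}]' |grep tool_pos
python3 -m handwheel '[{"dx":-0.1,"dy":0.35,"dz":0,"twist":0},{"dx":-0.2,"dy":0.7,"dz":0,"twist":0},{"dx":-0.28,"dy":1,"dz":0,"twist":0},{"dx":-0.28,"dy":1,"dz":0,"twist":0}]' |grep tool_pos
python3 -m handwheel '[{"dx":-0.2,"dy":0.2,"dz":0,"twist":0},{"dx":-0.28,"dy":0.22,"dz":0,"twist":0},{"dx":-0.28,"dy":0.22,"dz":0,"twist":0},{"dx":-0.28,"dy":0.22,"dz":0,"twist":0},{"dx":-0.28,"dy":0.22,"dz":0,"twist":0}]'
```

```text
tool_pos: [0.4565, 0.0029, 0.2148]
tool_pos: [0.49, 0.1015, 0.2145]
time_s: 9.17
tool_pos: [0.5161, 0.113, 0.2144]
tcp_rot: [0.032, 0.999, -0.0, -0.0]
contact_force: [0.3, -0.3, 0.5]
opening: 0.0501
grasp_force: 0.0
```

```bash
python3 -m handwheel '[{"dx":0,"dy":0.03,"dz":0.3,"twist":0},{"dx":0,"dy":0.03,"dz":0.6,"twist":0},{"dx":0,"dy":0.03,"dz":0.84,"twist":0},{"dx":0,"dy":0.03,"dz":0.84,"twist":0}]' |grep tool_pos
python3 -m handwheel '[{"dx":0,"dy":0,"dz":0.3,"twist":0},{"dx":0,"dy":0,"dz":0.6,"twist":0},{"dx":0,"dy":0,"dz":0.84,"twist":0},{"dx":0,"dy":0,"dz":0.84,"twist":0},{"dx":0,"dy":0,"dz":0.84,"twist":0}]' 
python3 -m handwheel '[{"dx":-0.12,"dy":0,"dz":0,"twist":0},{"dx":-0.24,"dy":0,"dz":0,"twist":0},{"dx":-0.34,"dy":0,"dz":0,"twist":0},{"dx":-0.42,"dy":0,"dz":0,"twist":0},{"dx":-0.5,"dy":0,"dz":0,"twist":0},{"dx":-0.58,"dy":0,"dz":0,"twist":0},{"dx":-0.66,"dy":0,"dz":0,"twist":0},{"dx":-0.74,"dy":0,"dz":0,"twist":0}]' 
python3 -m handwheel '[{"dx":-0.09,"dy":0,"dz":0,"twist":0},{"dx":-0.18,"dy":0,"dz":0,"twist":0},{"dx":-0.27,"dy":0,"dz":0,"twist":0},{"dx":-0.36,"dy":0,"dz":0,"twist":0},{"dx":-0.45,"dy":0,"dz":0,"twist":0},{"dx":-0.54,"dy":0,"dz":0,"twist":0},{"dx":-0.6,"dy":0,"dz":0,"twist":0},{"dx":-0.6,"dy":0,"dz":0,"twist":0}]' 
python3 -c "
from m import *
snap('e')
for c in crates('pics/e_full.png',((190,115,260,200),(262,148,322,225))): print(c[0].round(4),c[1],c[2:4],np.ptp(c[4],axis=0))"
```

```text
tool_pos: [0.5131, 0.1157, 0.127]
time_s: 9.92
tool_pos: [0.5166, 0.1168, 0.0474]
tcp_rot: [0.032, 0.999, -0.0, -0.0]
contact_force: [0.5, 0.1, -0.1]
opening: 0.0498
grasp_force: 0.0
time_s: 10.58
tool_pos: [0.5907, 0.113, 0.0479]
tcp_rot: [0.031, 1.0, 0.0, -0.0]
contact_force: [-4.5, -0.0, 4.2]
opening: 0.0502
grasp_force: 2.5
time_s: 11.25
tool_pos: [0.6527, 0.1087, 0.0469]
tcp_rot: [0.032, 0.999, -0.0, 0.001]
contact_force: [0.1, 0.8, 0.1]
opening: 0.0501
grasp_force: 0.0
[0.7009 0.1271] 0.33116065499470354 (array([0.59435147, 0.12645103]), array([0.80740406, 0.12768245])) [0.21438095 0.16887741]
[ 0.6071 -0.1111] -0.7902851014116143 (array([ 0.53488172, -0.11008629]), array([ 0.67936406, -0.11207927])) [0.14521138 0.11497698]
```

View pics/e.png

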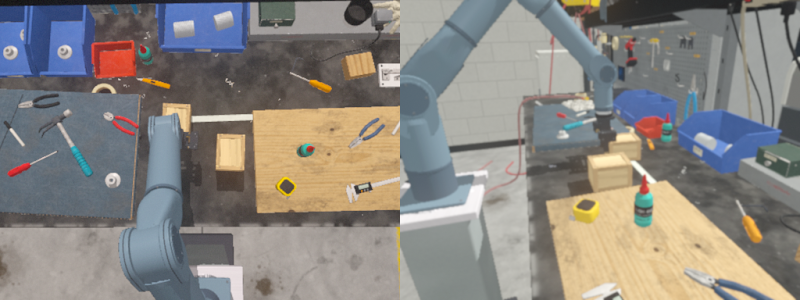

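The crate has moved on, but the arm hides its near half. I'll read its far edge directly.

Run:
```python
from m import *
im=cv2.imread('pics/e_full.png')[:,:512]; V=cv2.cvtColor(im,cv2.COLOR_BGR2HSV)[...,2].astype(int)
for u in(212,218,226,234,240):
    g=np.diff(V[122:150,u]); v=122+np.argmax(g)+.5; print(u,v,g.max(),ray('top',u,v+.5,.095).round(3))
for v in(138,142): 
    g=np.diff(V[v,200:252]); print(v,[ray('top',200+i+1,v,.095).round(3)[1] for i in (np.argmax(g),np.argmin(g))])
```

```text
212 131.5 72 [0.804 0.143 0.095]
218 131.5 91 [0.804 0.124 0.095]
226 132.5 70 [0.801 0.099 0.095]
234 132.5 99 [0.801 0.074 0.095]
240 132.5 87 [0.8   0.056 0.095]
138 [np.float64(0.156), np.float64(0.043)]
142 [np.float64(0.155), np.float64(0.043)]
```

```bash
python3 -m handwheel '[{"dx":-0.03,"dy":0,"dz":0,"twist":0},{"dx":-0.07,"dy":0,"dz":0,"twist":0},{"dx":-0.12,"dy":0,"dz":0,"twist":0},{"dx":-0.17,"dy":0,"dz":0,"twist":0},{"dx":-0.22,"dy":0,"dz":0,"twist":0},{"dx":-0.25,"dy":0,"dz":0,"twist":0},{"dx":-0.26,"dy":0,"dz":0,"twist":0},{"dx":-0.26,"dy":0,"dz":0,"twist":0}]' 
python3 -m handwheel '[{"dx":0.2,"dy":0,"dz":0,"twist":0},{"dx":0.5,"dy":0,"dz":0,"twist":0},{"dx":0.5,"dy":0,"dz":0,"twist":0},{"dx":0.5,"dy":0,"dz":-0.4,"twist":0},{"dx":0.7,"dy":0,"dz":-0.7,"twist":0},{"dx":1,"dy":0,"dz":-1,"twist":0},{"dx":1,"dy":0,"dz":-1,"twist":0}]' |grep tool_pos
python3 -m handwheel '[{"dx":0.4,"dy":0.2,"dz":0,"twist":0},{"dx":0.8,"dy":0.4,"dz":0,"twist":0},{"dx":1,"dy":0.6,"dz":-0.4,"twist":0},{"dx":1,"dy":0.8,"dz":-0.8,"twist":0},{"dx":1,"dy":0.8,"dz":-0.8,"twist":0},{"dx":1,"dy":0.8,"dz":-0.8,"twist":0}]'
python3 -c "
from m import *
snap('f')
for c in crates('pics/f_full.png',((190,115,260,195),(262,155,322,225))): print(c[0].round(4),c[1],c[2:4],np.ptp(c[4],axis=0))"
```

```text
time_s: 12.02
tool_pos: [0.677, 0.1073, 0.0467]
tcp_rot: [0.031, 1.0, -0.0, 0.0]
contact_force: [-0.5, -0.3, -1.2]
opening: 0.0501
grasp_force: 0.3
tool_pos: [0.5765, 0.1148, 0.152]
time_s: 13.1
tool_pos: [0.484, 0.2033, 0.2302]
tcp_rot: [0.03, 1.0, 0.002, 0.003]
contact_force: [0.6, 0.8, -0.1]
opening: 0.0502
grasp_force: 0.0
[0.751  0.1007] -3.11156967802624 (array([0.67329376, 0.10494405]), array([0.82870362, 0.09649588])) [0.163423   0.12553391]
[ 0.6071 -0.1111] -0.7902851014116143 (array([ 0.53488172, -0.11008629]), array([ 0.67936406, -0.11207927])) [0.14521138 0.11497698]
```

View pics/f.png

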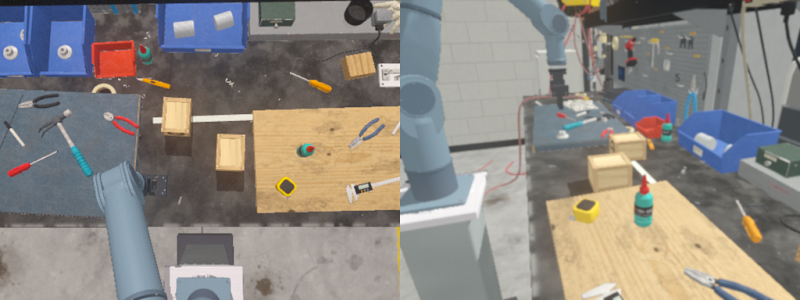

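The stamped crate lies across the tape, its centre at x≈0.756 against a line at about 0.758. The other crate is short of the line, with its far edge at about 0.68, and the arm is clear.

```bash
python3 -c "
from workcell import robot
print(robot.finish_job())"
```

```text
the job is handed in; nothing more can be done
None
```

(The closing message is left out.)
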